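# Clear failed test prints into the catch tray

### The arm

A 7-joint arm with a two-finger parallel gripper is mounted at the origin on the work surface. World frame = base frame: x ahead of the robot, y to its left, z up, the work surface at z = 0. Lengths are in m, angles in rad, forces in N, time in s.
With the tool pointing down it reaches from about 0.4 to 0.85 m from the base axis. Payload 10.4 kg.
Tool frame: the origin (TCP) lies at the very end of the fingers, on their centre line; the grasp point (between the pads) lies 19 mm behind it; z points along the fingers, y is the line along which they close (so a half turn about z gives the same grasp; the last joint's range is limited). The gripper opens to 85 mm and grips with 20 to 120 N. Pads are 22 mm wide; open, the fingers measure 114 mm over their backs; the gripper's body (76 mm by 85 mm) begins 54 mm behind the grasp point. The pads swing forward as they close: fully open they stand 13 mm farther back than shut.
Start: joints at [-1.155, 0.332, -0.065, 1.46, 0.022, 1.35, -0.088], TCP at [0.266, 0.566, 0.231] pointing down, gripper open.
Joint ranges: [-2.6, 2.6], [-0.5, 2.12], [-1.47, 1.34], [0.16, 2.42], [-1.27, 4.41], [0.06, 2.06], [-2.6, 2.6]. Speed limits (rad/s): [2.22, 2.22, 2.79, 2.79, 3.14, 3.14, 3.14].

### API

Orientations are given as a unit quaternion [x, y, z, w].
In Python, from workcell import * gives the robot as it stands.
- The arm moves only by the tool step_arm, never from a script. Its argument "commands" is one flat list of numbers, 7 for each row, row after row: the finger opening in mm, from 0 to 85.4, then the shift along the world's x, y, z as a fraction of full scale, then the turn, a rotation vector about the world's x, y, z as a fraction of full scale. A call has exactly 10 rows; each row is the pose to reach, as a shift and turn from the pose commanded when the call began, turning the shorter way round; what a row does not reach only later rows make up. Full scale, the value 1, is 0.6 m for a shift and pi rad for a turn. A row lasts 1/8 s, in which the tool goes at most 62.5 mm and 10.7 degrees, less where a joint would pass 70% of its speed; a pose out of reach is approached as far as the arm can. A call with a number of a shift or a turn outside -1 to 1 is refused whole. A call with a gripper value outside its range is refused whole. The fingers move at their own pace and stop on an object; "squeeze" is the grip in N (left out, the last holds). Time passes only in rows, so rows that repeat a pose let the fingers close, or fill a call up. It gives the time, the measured TCP pose, the force, the opening and the grip force at its end, in the units of the state.
- get_obs(): the state, without advancing time (a new reading comes with each control period).
- camera(name): name is "scene" or "side" or "wrist"; returns the picture (400x640x3 uint8, red, green, blue); there is no depth.
- camera_params(name): a dict with "mtx" (3x3 intrinsics, pixels), "extrinsics" (4x4, takes a point from world to camera coordinates); the wrist camera has in their place "tool_from_camera" (4x4, takes a point from camera to tool coordinates, whose origin is the TCP and whose axes are the flange's). Camera axes: x right, y down, z forward; pixel columns grow to the right and rows downward; lengths in m; the calibration is good to about 2 mm. A picture is of the moment at which its call begins: read the wrist's pose just before it. camera_params takes no time and is no camera call.
- hand_in(): hands the job in; it is judged then, once.
The state is a dict: "clock": time; "joint_pos": joint angles; "joint_velocities": joint speeds; "tau": joint torques, N m; "position": TCP position; "ee_rot": TCP orientation; "ft_force": force on the tool from outside, world axes, zero at the start; "torque": the same for the moment, N m; "grip_width": opening from 0.0 (shut) to 1.0 (fully open); "grasp_force": force on a finger pad.
Only numpy, scipy, OpenCV 4.12 (cv2) and the standard library are available. Lean on these libraries where they do the work, as an engineer would, in place of code of your own. Each camera call takes 0.05 s, during which the arm holds its last target. There are 200 camera calls.

### The job

Three flat failed test prints, a disc, a square and a hexagon, lie on the white finishing board. With your fingertips, sweep all three sideways off the board into the undivided steel tray at its side; only push them along, never take hold of them or lift them. Leave the tall tower and the arch standing where they are on the board, and everything else on the bench alone.

Things in the scene. Friction and masses are not known exactly. Their poses are not given: they have to be found in the camera images.
- disc_mid (a point): Flat dark grey resin disc, 32 mm diameter, 12 mm thick, 20 g. Origin at its centre, half-way up (6 mm above its underside). Loose, starts lying flat on the board.
- square_mid (a point): Flat dark grey resin square, 28 x 28 mm, 12 mm thick, 20 g, within 0.35 rad of square to the board. Origin at its centre, half-way up (6 mm above its underside). Loose, starts lying flat on the board.
- hex_mid (a point): Flat dark grey resin hexagon, 32 mm across flats, 12 mm thick, 20 g, any yaw. Origin at its centre, half-way up (6 mm above its underside). Loose, starts lying flat on the board.
- board: Fixed white board, 240 (x) x 280 (y) x 36 mm high; origin at the centre of its underside, top 36 mm above. Position and yaw vary. Trays stand at its +y and -y ends, either way round. The flat prints and the tower lie in four rows along its y, at x about -78, -26, 26, 78 mm in any order, the arch in the tower's row; so each flat print's way along y to either end is free.
- catch_tray: The target: fixed undivided empty steel tray, outside 240 (x) x 100 (y) x 24 mm high, walls and floor 4 mm; origin at the centre of its underside. Same yaw as the board, 184 mm from its centre in the board's +y or -y. The board's end overhangs the near wall by 6 mm and stands 12 mm above the rim, so prints pushed over the end drop in.
- keeper_tray: Fixed steel tray at the other end of the board, the same size, but divided into three compartments along its x; holds two good prints. Not the target. Origin at the centre of its underside.
- tower: Good print to leave standing on the board: round tower, 40 mm tall, foot 26 mm diameter, 40 g, loose. Origin at the centre of its underside.
- arch: Good print to leave standing on the board: small arch, 24 x 24 mm foot, 34 mm tall, 30 g, loose, 65 to 75 mm from the tower in the board's +y. Origin at the centre of its underside.
- gear: Good print in the keeper tray: gear, 36 mm wide, 22 mm tall. Leave alone. Origin under its centre.
- bracket: Good print in the keeper tray: L bracket, 36 x 30 mm, 28 mm tall. Leave alone. Origin under its centre.
- duster: Spray can, 66 mm diameter, 185 mm tall, standing on the table to the far right. Leave alone. Origin under its centre.
- jar: Jar, 64 mm diameter, 85 mm tall, standing beyond the station. Leave alone. Origin under its centre.
- beaker: Glass beaker, 72 mm wide, 90 mm tall, standing on the table to the far left. Leave alone. Origin under its centre.
- scraper: Scraper, 200 mm long, lying on the table to the robot's right. Leave alone.

How it is judged:
By the outcome, as a careful person would: the job done as asked, in the order asked, and still so for the second after the job is handed in, with the robot touching nothing.
It also fails if it takes over 64 s, if anything falls off the work surface, if the arm or the gripper's body presses on something with over 40 N, if the wrist force passes 120 N, or if a joint passes its speed limit or range.

## Working session

There is one attempt and no reset: what is moved stays moved. The work goes in short steps, Python scripts to look and compute and a tool call to move; the robot and the scene stay as the last step left them, time stands still between calls to the robot, and variables do not carry over. Pictures are saved under pics/ and viewed, at most 10 in all, crops included, and the job is handed in when it is done.

Besides the shell and the picture viewer there is one more tool, called after ">>>" by a JSON object that holds its "name" and its "arguments", one argument or row to a line. step_arm: Moves the arm, as the interface text tells. Its arguments: {"type":"object","properties":{"commands":{"type":"array","items":{"type":"number"}},"squeeze":{"type":"number"}},"required":["commands"]}

```bash
mkdir -p pics; python3 - <<'E'
from workcell import *
import cv2,numpy as np
o=get_obs();print(o['clock'],o['position'],o['ee_rot'])
for n in('scene','side'):
    im=camera(n);cv2.imwrite(f'pics/{n}0.png',im[:,:,::-1]);p=camera_params(n);print(n,p['mtx'].tolist(),np.round(p['extrinsics'],4).tolist())
print(camera_params('wrist'))
E
```

```text
0.0 [0.2653591  0.56545029 0.23050136] [ 2.17636926e-01  9.76029536e-01 -7.02026182e-04 -1.43059698e-04]
scene [[449.63691904720145, 0.0, 315.9356989263767], [0.0, 449.63691904720145, 200.71369575565274], [0.0, 0.0, 1.0]] [[0.005, 0.9999, -0.014, 0.0325], [0.8352, -0.0119, -0.5498, -0.457], [-0.5499, -0.009, -0.8352, 1.7898], [0.0, 0.0, 0.0, 1.0]]
side [[376.8672146426517, 0.0, 319.5460979244246], [0.0, 376.8672146426517, 197.37716286817007], [0.0, 0.0, 1.0]] [[0.6845, -0.7287, -0.0183, -0.426], [-0.4951, -0.4463, -0.7455, 0.32], [0.5351, 0.5194, -0.6663, 0.7144], [0.0, 0.0, 0.0, 1.0]]
{'mtx': array([[314.24719943,   0.        , 323.54755866],
       [  0.        , 314.24719943, 199.82947076],
       [  0.        ,   0.        ,   1.        ]]), 'tool_from_camera': array([[-6.40285274e-04, -9.51529941e-01, -3.07555460e-01,
         7.79549463e-02],
       [ 9.99999552e-01, -3.94975173e-04, -8.59858852e-04,
        -1.30125459e-03],
       [ 6.96704672e-04, -3.07555873e-01,  9.51529768e-01,
        -1.43239042e-01],
       [ 0.00000000e+00,  0.00000000e+00,  0.00000000e+00,
         1.00000000e+00]])}
```

View pics/scene0.png

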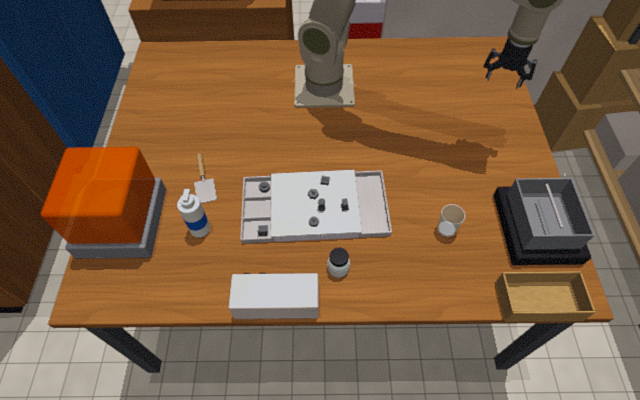

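View pics/side0.png

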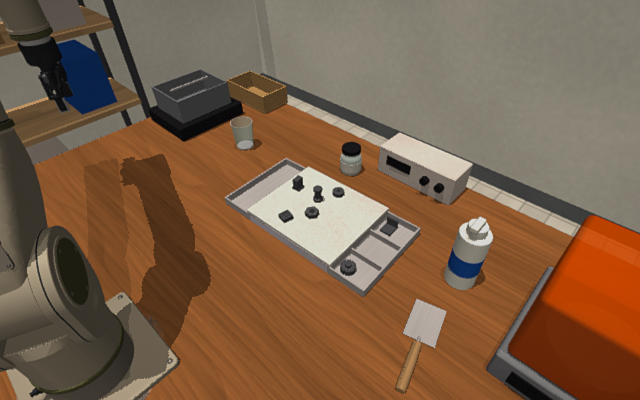

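The scene view shows the catch tray on the right (+y), with the square near (325,181), a flat print at (313,194), the tower at (322,205), the arch at (345,204) and another flat print at (314,221). The side view agrees. Next I'll measure them.

```bash
cat > h.py <<'E'
import cv2,numpy as np
from workcell import *
from scipy.spatial.transform import Rotation as R
def cast(px,K,T,z):  # T: world_from_camera
    px=np.atleast_2d(np.float64(px)); d=np.c_[px,np.ones(len(px))]@np.linalg.inv(K).T@T[:3,:3].T
    return T[:3,3]+d*((z-T[2,3])/d[:,2])[:,None]
def cam(n,o=None):
    p=camera_params(n)
    if n!='wrist': return p['mtx'],np.linalg.inv(p['extrinsics'])
    W=np.eye(4);W[:3,:3]=R.from_quat(o['ee_rot']).as_matrix();W[:3,3]=o['position']
    return p['mtx'],W@p['tool_from_camera']
def blobs(mask,amin):
    n,l,s,c=cv2.connectedComponentsWithStats(mask.astype(np.uint8))
    return [(c[i],s[i],(l==i).astype(np.uint8)) for i in range(1,n) if s[i][4]>=amin]
E
python3 - <<'E'
from h import *
for n,box in(('scene',(265,165,365,245)),('side',(245,160,390,268))):
    im=cv2.imread(f'pics/{n}0.png');K,T=cam(n);g=im.max(2)
    m=np.zeros(g.shape,bool);x0,y0,x1,y1=box;m[y0:y1,x0:x1]=g[y0:y1,x0:x1]<110
    for c,s,_ in blobs(m,15): print(n,c.round(1),s,cast(c,K,T,.044)[0].round(3))
    w=(im.min(2)>185);w[:y0-5]=0;w[y1+5:]=0;w[:,:x0-5]=0;w[:,x1+5:]=0
    b=max(blobs(w,50),key=lambda b:b[1][4]);cn=cv2.findContours(b[2],0,2)[0][0]
    q=cv2.approxPolyDP(cv2.convexHull(cn),6,True)[:,0];P=cast(q,K,T,.036);print(q.tolist(),P.round(3).tolist())
    r=cv2.minAreaRect(P[:,:2].astype(np.float32)*1000);print(r)
a=cv2.resize(cv2.imread('pics/scene0.png')[160:250,235:395],None,fx=4,fy=4,interpolation=2)
b=cv2.resize(cv2.imread('pics/side0.png')[150:280,220:400],None,fx=3,fy=3,interpolation=2)
cv2.imwrite('pics/crop.png',a)
E
```

```text
scene [360.2 174.1] [356 173   9   3  25] [0.472 0.113 0.044]
scene [324.8 180.5] [321 177   8   8  55] [ 0.496 -0.005  0.044]
scene [267.2 178.8] [265 178   6   3  15] [ 0.487 -0.196  0.044]
scene [266.6 187.1] [265 183   5  10  38] [ 0.52  -0.196  0.044]
scene [312.6 192. ] [310 190   6   5  18] [ 0.542 -0.046  0.044]
scene [312.6 196.2] [308 194  10   5  29] [ 0.558 -0.045  0.044]
scene [321.2 205. ] [318 199   7  13  71] [ 0.592 -0.018  0.044]
scene [344.3 205.3] [341 199   8  12  66] [0.594 0.055 0.044]
scene [313.4 221.9] [309 218  10   9  64] [ 0.654 -0.043  0.044]
scene [265.8 230.8] [265 226   3  10  24] [ 0.684 -0.189  0.044]
scene [357.8 236.1] [349 233  16   6  41] [0.706 0.092 0.044]
scene [272.1 240.4] [265 237  19   7  66] [ 0.718 -0.168  0.044]
scene [302.7 240.4] [285 237  35   6  82] [ 0.719 -0.075  0.044]
[[369, 177], [369, 232], [267, 237], [272, 174], [353, 170]] [[0.478, 0.142, 0.036], [0.688, 0.128, 0.036], [0.701, -0.185, 0.036], [0.461, -0.182, 0.036], [0.448, 0.09, 0.036]]
((573.7393798828125, -22.242706298828125), (240.5769500732422, 336.6396789550781), 2.4
[... 256 characters left out ...]
63 0.044]
side [317.6 194.1] [313 186  10  17 130] [ 0.606 -0.009  0.044]
side [337.9 192.1] [333 187  11  11  97] [ 0.648 -0.044  0.044]
side [311.5 212.4] [305 207  14  12 132] [ 0.545 -0.046  0.044]
side [285.6 216. ] [279 210  15  13 121] [ 0.492 -0.007  0.044]
side [364.3 243.8] [330 210  60  58 799] [ 0.552 -0.209  0.044]
side [247.6 215.2] [245 212   7   8  34] [0.429 0.066 0.044]
side [301.2 252.3] [293 246  17  14  34] [ 0.436 -0.119  0.044]
[[387, 208], [329, 264], [247, 209], [308, 167]] [[0.693, -0.173, 0.036], [0.458, -0.184, 0.036], [0.447, 0.093, 0.036], [0.681, 0.101, 0.036]]
((570.1384887695312, -40.96453857421875), (235.01547241210938, 277.3016662597656), 2.235914945602417)
```

View pics/crop.png

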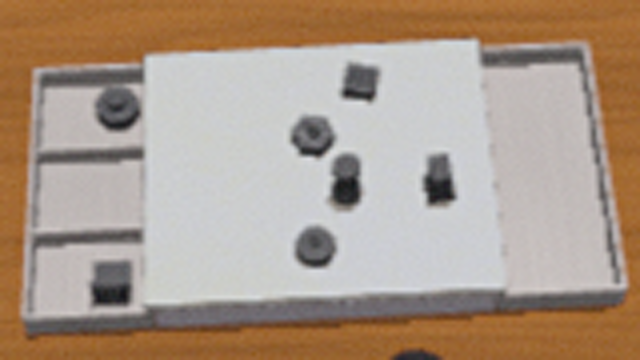

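The crop shows the square on top at board x of about -78. Below it are the hexagon at about -26, the tower and arch row at about 26, and the disc at about 78. The board centre is about (0.571,-0.042), with a yaw of about 2.3°, and the catch tray is at +y. I'll push with the two fingertips about 16 mm apart across the board's x, so they cradle each print. First I'll move over the board and take one closer look.

>>> {"name": "step_arm", "arguments": {
  "commands": [16, 0.05, -0.09, 0, 0, 0, -0.03, 16, 0.1, -0.18, 0, 0, 0, -0.07, 16, 0.15, -0.28, 0, 0, 0, -0.11, 16, 0.2, -0.37, 0, 0, 0, -0.15, 16, 0.25, -0.46, 0, 0, 0, -0.19, 16, 0.3, -0.55, 0, 0, 0, -0.23, 16, 0.35, -0.65, 0, 0, 0, -0.27, 16, 0.4, -0.74, 0, 0, 0, -0.31, 16, 0.45, -0.83, 0, 0, 0, -0.347, 16, 0.5, -0.92, 0, 0, 0, -0.347]
}}

```text
clock: 1.35
position: [0.5637, 0.0163, 0.2313]
ee_rot: [0.693, 0.721, 0.0, -0.0]
ft_force: [0.1, 1.6, 0.2]
grip_width: 0.186
grasp_force: 0.0
```

>>> {"name": "step_arm", "arguments": {
  "commands": [16, 0, 0, 0, 0, 0, 0, 16, 0, 0, 0, 0, 0, 0, 16, 0, 0, 0, 0, 0, 0, 16, 0, 0, 0, 0, 0, 0, 16, 0, 0, 0, 0, 0, 0, 16, 0, 0, 0, 0, 0, 0, 16, 0, 0, 0, 0, 0, 0, 16, 0, 0, 0, 0, 0, 0, 16, 0, 0, 0, 0, 0, 0, 16, 0, 0, 0, 0, 0, 0]
}}

```text
clock: 2.6
position: [0.5632, 0.018, 0.2313]
ee_rot: [0.692, 0.722, 0.0, 0.0]
ft_force: [0.1, -0.2, -0.9]
grip_width: 0.186
grasp_force: 0.0
```

```bash
python3 - <<'E'
from h import *
o=get_obs();im=camera('wrist')[:,:,::-1].copy();cv2.imwrite('pics/w0.png',im);K,T=cam('wrist',o)
A=R.from_quat(o['ee_rot']).as_matrix();print(o['position'],A.round(3).tolist(),o['grip_width'])
w=blobs(im.min(2)>170,2000);b=max(w,key=lambda b:b[1][4]);cn=max(cv2.findContours(b[2],0,2)[0],key=cv2.contourArea)
q=cv2.approxPolyDP(cv2.convexHull(cn),12,True)[:,0];print(q.tolist(),cast(q,K,T,.036).round(3).tolist())
for c,s,_ in blobs(im.max(2)<100,100): print(c.round(1),s,cast(c,K,T,.044)[0].round(3))
E
```

```text
[0.56320791 0.0180015  0.23133393] [[-0.042, 0.999, 0.0], [0.999, 0.042, 0.0], [0.0, 0.0, -1.0]] 0.18600190871963954
[[446, 96], [438, 170], [222, 178], [214, 97]] [[0.685, 0.102, 0.036], [0.689, 0.025, 0.036], [0.451, 0.006, 0.036], [0.448, 0.092, 0.036]]
[325.   25.7] [ 211    0  239   96 2554] [0.559 0.16  0.044]
[ 93.4 182.6] [    0    29   229   219 22257] [ 0.314 -0.003  0.044]
[511.9  91.1] [504  54  15  73 244] [0.747 0.11  0.044]
[ 98.3 126.7] [ 87  85  24  84 656] [0.33  0.058 0.044]
[115. 124.] [  99   85   32   84 1158] [0.347 0.061 0.044]
[133.4 133.6] [123  88  19  81 287] [0.365 0.052 0.044]
[189.5 128.4] [ 172   88   34   83 1447] [0.423 0.06  0.044]
[358.7 139.9] [345 127  29  26 643] [0.598 0.055 0.044]
[506.9 160.3] [ 486  128   56   71 1492] [0.757 0.04  0.044]
[383.2 324.4] [   57   150   583   250 53455] [ 0.647 -0.175  0.044]
[443.9 205.8] [ 430  167   31   81 1465] [ 0.699 -0.013  0.044]
[296.3 186.3] [ 244  169  132   39 1513] [0.534 0.002 0.044]
[354.8 210.9] [342 194  27  35 713] [ 0.6   -0.023  0.044]
[398.5 228.6] [384 214  30  30 691] [ 0.651 -0.043  0.044]
```

View pics/w0.png

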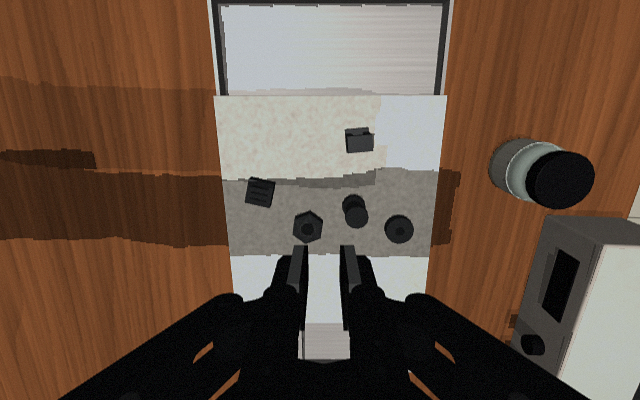

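The wrist view shows the square at (260,191), the hexagon at (308,227), the disc at (399,229), the tower at (355,205), the arch at (360,140) and the board's end at row 96. This agrees with the scene estimates: square (0.494,-0.006), hexagon (0.546,-0.046) and disc (0.651,-0.043). I'll do the hexagon first, so I'm going down behind it.

>>> {"name": "step_arm", "arguments": {
  "commands": [16, -0.013, -0.09, 0, 0, 0, 0, 16, -0.025, -0.182, 0, 0, 0, 0, 16, -0.025, -0.182, -0.05, 0, 0, 0, 16, -0.025, -0.182, -0.1, 0, 0, 0, 16, -0.025, -0.182, -0.16, 0, 0, 0, 16, -0.025, -0.182, -0.22, 0, 0, 0, 16, -0.025, -0.182, -0.26, 0, 0, 0, 16, -0.025, -0.182, -0.29, 0, 0, 0, 16, -0.025, -0.182, -0.31, 0, 0, 0, 16, -0.025, -0.182, -0.31, 0, 0, 0]
}}

```text
clock: 3.9
position: [0.548, -0.0912, 0.045]
ee_rot: [0.692, 0.722, -0.0, -0.0]
ft_force: [-0.2, 0.2, 1.0]
grip_width: 0.185
grasp_force: 0.0
```

>>> {"name": "step_arm", "arguments": {
  "commands": [16, 0, 0, -0.008, 0, 0, 0, 16, -0.001, 0.018, -0.008, 0, 0, 0, 16, -0.0015, 0.036, -0.008, 0, 0, 0, 16, -0.002, 0.054, -0.008, 0, 0, 0, 16, -0.003, 0.072, -0.008, 0, 0, 0, 16, -0.004, 0.09, -0.008, 0, 0, 0, 16, -0.0045, 0.108, -0.008, 0, 0, 0, 16, -0.005, 0.126, -0.008, 0, 0, 0, 16, -0.006, 0.144, -0.008, 0, 0, 0, 16, -0.007, 0.16, -0.008, 0, 0, 0]
}}

```text
clock: 5.15
position: [0.5439, 0.0056, 0.0405]
ee_rot: [0.692, 0.722, 0.0, 0.0]
ft_force: [0.2, -0.6, -0.3]
grip_width: 0.188
grasp_force: 0.1
```

```bash
python3 - <<'E'
from h import *
cv2.imwrite('pics/w1.png',camera('wrist')[:,:,::-1])
E
```

```text
(no output)
```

View pics/w1.png

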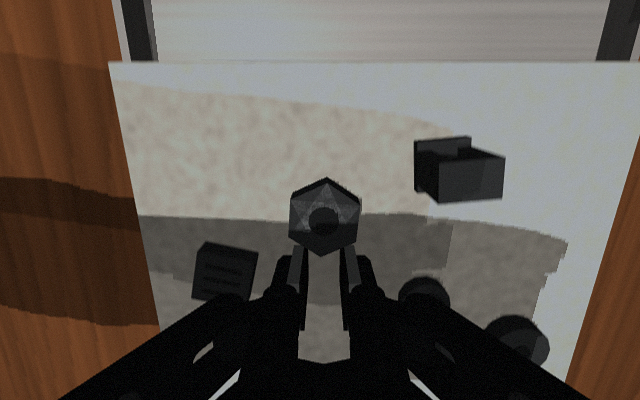

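The hexagon, at (325,217), is cradled between the tips and centred, and the square, tower and arch are clear. I'll keep pushing over the end at row 62.

>>> {"name": "step_arm", "arguments": {
  "commands": [16, -0.001, 0.018, 0, 0, 0, 0, 16, -0.0015, 0.036, 0, 0, 0, 0, 16, -0.002, 0.054, 0, 0, 0, 0, 16, -0.003, 0.072, 0, 0, 0, 0, 16, -0.004, 0.09, 0, 0, 0, 0, 16, -0.0045, 0.108, 0, 0, 0, 0, 16, -0.005, 0.126, 0, 0, 0, 0, 16, -0.006, 0.144, 0, 0, 0, 0, 16, -0.007, 0.16, 0, 0, 0, 0, 16, -0.007, 0.165, 0, 0, 0, 0]
}}

```text
clock: 6.45
position: [0.5397, 0.1047, 0.0405]
ee_rot: [0.692, 0.722, 0.0, -0.0]
ft_force: [1.5, 0.2, 0.0]
grip_width: 0.185
grasp_force: 0.0
```

>>> {"name": "step_arm", "arguments": {
  "commands": [16, 0, 0, 0, 0, 0, 0, 16, 0, 0, 0.06, 0, 0, 0, 16, 0, 0, 0.12, 0, 0, 0, 16, 0, 0, 0.16, 0, 0, 0, 16, -0.03, -0.08, 0.16, 0, 0, 0, 16, -0.06, -0.16, 0.16, 0, 0, 0, 16, -0.074, -0.258, 0.16, 0, 0, 0, 16, -0.074, -0.258, 0.16, 0, 0, 0, 16, -0.074, -0.258, 0.16, 0, 0, 0, 16, -0.074, -0.258, 0.16, 0, 0, 0]
}}

```text
clock: 7.7
position: [0.4956, -0.0498, 0.1364]
ee_rot: [0.692, 0.722, -0.0, -0.0]
ft_force: [0.0, -0.2, 1.1]
grip_width: 0.187
grasp_force: 0.0
```

```bash
python3 - <<'E'
from h import *
o=get_obs();print(o['position']);cv2.imwrite('pics/w2.png',camera('wrist')[:,:,::-1])
K,T=cam('wrist',o)
for c,s,_ in blobs(cv2.imread('pics/w2.png').max(2)<100,150): print(c.round(1),s,cast(c,K,T,.044)[0].round(3))
E
```

```text
[ 0.49558615 -0.04979228  0.13642664]
[140.3 165.2] [    0     0   407   356 49042] [ 0.355 -0.027  0.044]
[483.4  61.5] [ 454   43   64   41 2077] [0.601 0.056 0.044]
[631.6  78.7] [620  50  20  61 225] [0.707 0.05  0.044]
[158.6  97.6] [153  69  12  57 162] [0.375 0.023 0.044]
[183.4 105.2] [179  72   9  69 237] [0.392 0.018 0.044]
[627.2 120.4] [610  74  30 100 357] [0.714 0.021 0.044]
[324.7 144.8] [ 302  122   47   46 1533] [ 0.495 -0.006  0.044]
[468.7 172.2] [ 440  150   58   46 1795] [ 0.606 -0.022  0.044]
[520.6 201. ] [ 496  181   50   41 1537] [ 0.651 -0.043  0.044]
[567.8 237.2] [551 188  32 107 308] [ 0.697 -0.072  0.044]
[608.3 269.7] [591 237  33  69 263] [ 0.74  -0.101  0.044]
[325.2 348.3] [   57   244   544   156 40967] [ 0.503 -0.194  0.044]
[630.6 360.4] [ 612  306   28   94 1217] [ 0.792 -0.195  0.044]
[317.  343.8] [299 335  38  22 656] [ 0.496 -0.189  0.044]
```

View pics/w2.png

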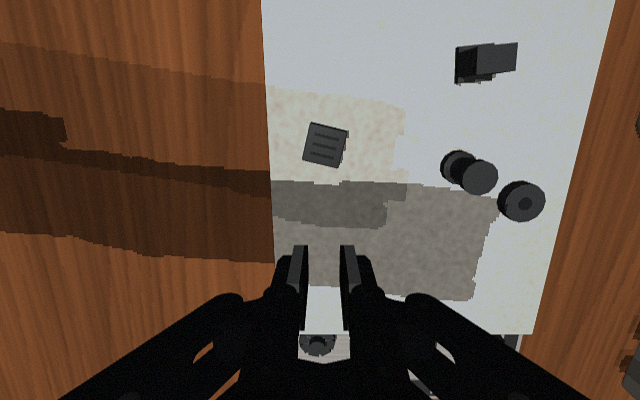

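The hexagon has gone off the board. The square is at (325,145), giving (0.495,-0.006), and the disc is at (521,201), giving (0.651,-0.043). The tower and arch are unmoved. Next I'll go down behind the square and push it.

>>> {"name": "step_arm", "arguments": {
  "commands": [16, 0.003, 0, -0.05, 0, 0, 0, 16, 0.003, 0, -0.1, 0, 0, 0, 16, 0.003, 0, -0.14, 0, 0, 0, 16, 0.003, 0, -0.16, 0, 0, 0, 16, 0.002, 0.015, -0.16, 0, 0, 0, 16, 0.002, 0.03, -0.16, 0, 0, 0, 16, 0.001, 0.045, -0.16, 0, 0, 0, 16, 0, 0.06, -0.16, 0, 0, 0, 16, -0.001, 0.075, -0.16, 0, 0, 0, 16, -0.002, 0.09, -0.16, 0, 0, 0]
}}

```text
clock: 9.0
position: [0.4942, 0.0037, 0.0406]
ee_rot: [0.692, 0.722, 0.0, 0.0]
ft_force: [0.1, -0.2, 0.2]
grip_width: 0.185
grasp_force: 0.1
```

>>> {"name": "step_arm", "arguments": {
  "commands": [16, -0.001, 0.018, 0, 0, 0, 0, 16, -0.0015, 0.036, 0, 0, 0, 0, 16, -0.002, 0.054, 0, 0, 0, 0, 16, -0.003, 0.072, 0, 0, 0, 0, 16, -0.004, 0.09, 0, 0, 0, 0, 16, -0.0045, 0.108, 0, 0, 0, 0, 16, -0.005, 0.126, 0, 0, 0, 0, 16, -0.006, 0.144, 0, 0, 0, 0, 16, -0.007, 0.16, 0, 0, 0, 0, 16, -0.007, 0.165, 0, 0, 0, 0]
}}

```text
clock: 10.25
position: [0.4899, 0.1028, 0.0405]
ee_rot: [0.692, 0.722, 0.0, -0.0]
ft_force: [0.4, 0.1, 0.8]
grip_width: 0.186
grasp_force: 0.0
```

>>> {"name": "step_arm", "arguments": {
  "commands": [16, 0, 0, 0.07, 0, 0, 0, 16, 0, 0, 0.14, 0, 0, 0, 16, 0, 0, 0.2, 0, 0, 0, 16, 0.06, -0.07, 0.2, 0, 0, 0, 16, 0.12, -0.14, 0.2, 0, 0, 0, 16, 0.18, -0.21, 0.2, 0, 0, 0, 16, 0.24, -0.28, 0.2, 0, 0, 0, 16, 0.272, -0.318, 0.2, 0, 0, 0, 16, 0.272, -0.318, 0.2, 0, 0, 0, 16, 0.272, -0.318, 0.2, 0, 0, 0]
}}

```text
clock: 11.5
position: [0.6528, -0.0881, 0.1602]
ee_rot: [0.692, 0.722, -0.0, -0.0]
ft_force: [-0.0, 0.5, 0.1]
grip_width: 0.185
grasp_force: 0.0
```

```bash
python3 - <<'E'
from h import *
o=get_obs();print(o['position']);cv2.imwrite('pics/w3.png',camera('wrist')[:,:,::-1])
K,T=cam('wrist',o)
for c,s,_ in blobs(cv2.imread('pics/w3.png').max(2)<100,150): print(c.round(1),s,cast(c,K,T,.044)[0].round(3))
E
```

```text
[ 0.65282029 -0.08814092  0.16022511]
[219.9 148.8] [    0     0   485   277 31038] [ 0.566 -0.054  0.044]
[254.   9.] [229   0  46  22 756] [0.597 0.048 0.044]
[546.2  42.6] [ 494    0  105   90 7578] [0.814 0.035 0.044]
[472.2  62.7] [ 449   12   62   91 2170] [0.761 0.019 0.044]
[255.8 106.1] [ 233   89   52   35 1334] [ 0.596 -0.019  0.044]
[390.8 121.4] [385 110  12  24 158] [ 0.704 -0.026  0.044]
[380.7 314.7] [   57   126   583   274 58752] [ 0.714 -0.211  0.044]
[281.8 158.5] [267 138  36  40 336] [ 0.617 -0.06   0.044]
```

View pics/w3.png

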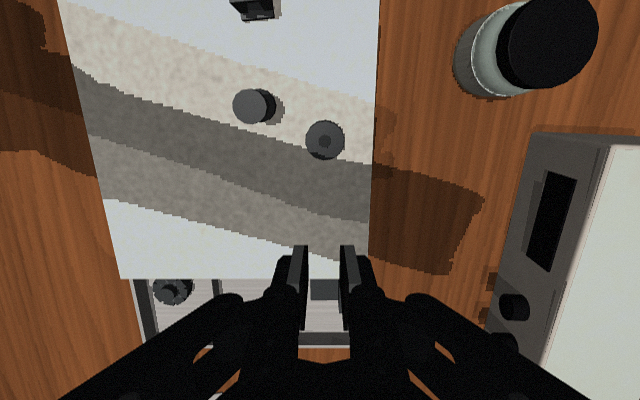

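The square is off the board too. The disc at (325,140) is in line with the fingertips at column 324, and the jar is well clear. I'll go down and sweep the disc.

>>> {"name": "step_arm", "arguments": {
  "commands": [16, 0, 0, -0.06, 0, 0, 0, 16, 0, 0, -0.12, 0, 0, 0, 16, 0, 0, -0.17, 0, 0, 0, 16, 0, 0, -0.2, 0, 0, 0, 16, 0, 0.01, -0.2, 0, 0, 0, 16, -0.001, 0.025, -0.2, 0, 0, 0, 16, -0.002, 0.043, -0.2, 0, 0, 0, 16, -0.003, 0.061, -0.2, 0, 0, 0, 16, -0.0035, 0.079, -0.2, 0, 0, 0, 16, -0.004, 0.097, -0.2, 0, 0, 0]
}}

```text
clock: 12.8
position: [0.6508, -0.0297, 0.0407]
ee_rot: [0.692, 0.722, 0.0, 0.0]
ft_force: [0.4, 0.1, 0.7]
grip_width: 0.191
grasp_force: 0.1
```

>>> {"name": "step_arm", "arguments": {
  "commands": [16, -0.001, 0.018, 0, 0, 0, 0, 16, -0.0015, 0.036, 0, 0, 0, 0, 16, -0.002, 0.054, 0, 0, 0, 0, 16, -0.003, 0.072, 0, 0, 0, 0, 16, -0.004, 0.09, 0, 0, 0, 0, 16, -0.0045, 0.108, 0, 0, 0, 0, 16, -0.005, 0.126, 0, 0, 0, 0, 16, -0.006, 0.144, 0, 0, 0, 0, 16, -0.007, 0.162, 0, 0, 0, 0, 16, -0.0075, 0.18, 0, 0, 0, 0]
}}

```text
clock: 14.05
position: [0.6462, 0.0782, 0.0405]
ee_rot: [0.692, 0.722, 0.0, 0.0]
ft_force: [-0.3, 0.2, 0.5]
grip_width: 0.187
grasp_force: 0.1
```

>>> {"name": "step_arm", "arguments": {
  "commands": [16, -0.001, 0.018, 0, 0, 0, 0, 16, -0.0015, 0.036, 0, 0, 0, 0, 16, -0.002, 0.05, 0, 0, 0, 0, 16, -0.002, 0.055, 0, 0, 0, 0, 16, -0.002, 0.055, 0, 0, 0, 0, 16, -0.002, 0.055, 0.07, 0, 0, 0, 16, -0.002, 0.055, 0.15, 0, 0, 0, 16, -0.002, 0.055, 0.23, 0, 0, 0, 16, -0.08, 0.055, 0.3, 0, 0, 0, 16, -0.15, 0.055, 0.32, 0, 0, 0]
}}

```text
clock: 15.3
position: [0.5565, 0.1094, 0.235]
ee_rot: [0.693, 0.721, 0.002, 0.001]
ft_force: [-0.0, 0.8, -0.2]
grip_width: 0.186
grasp_force: 0.0
```

```bash
python3 - <<'E'
from h import *
o=get_obs();print(o['clock'],o['position'])
w=camera('wrist')[:,:,::-1];s=cv2.resize(camera('scene')[160:250,235:395,::-1],None,fx=2,fy=2)
im=np.zeros((580,640,3),np.uint8);im[:400]=w;im[400:,:320]=s;s2=cv2.resize(camera('side')[150:280,220:400,::-1],(250,180));im[400:,330:580]=s2;cv2.imwrite('pics/w4.png',im)
E
```

```text
15.3 [0.55645624 0.10943927 0.23504021]
```

View pics/w4.png

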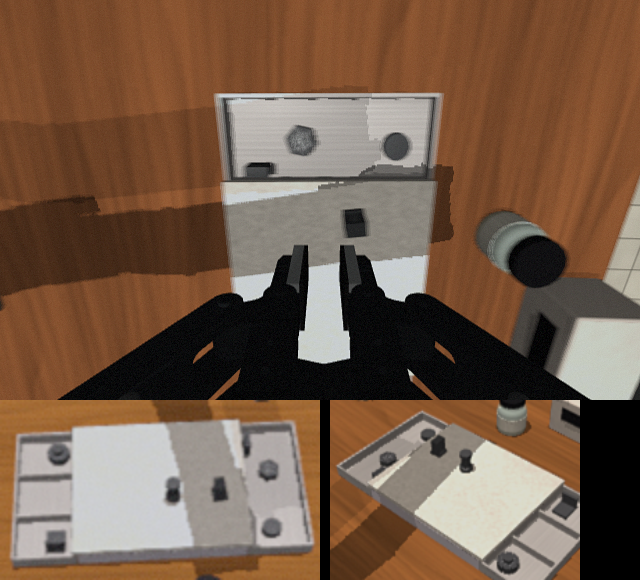

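All three are off the board, and the tower and arch are still standing. The hexagon at (301,140) and the disc at (396,146) lie flat in the tray. The square at (260,170) looks as if it is standing on edge by the board's end, so I'll look closer.

>>> {"name": "step_arm", "arguments": {
  "commands": [16, -0.04, 0.02, -0.03, 0, 0, 0, 16, -0.08, 0.03, -0.06, 0, 0, 0, 16, -0.11, 0.03, -0.1, 0, 0, 0, 16, -0.11, 0.03, -0.125, 0, 0, 0, 16, -0.11, 0.03, -0.125, 0, 0, 0, 16, -0.11, 0.03, -0.125, 0, 0, 0, 16, -0.11, 0.03, -0.125, 0, 0, 0, 16, -0.11, 0.03, -0.125, 0, 0, 0, 16, -0.11, 0.03, -0.125, 0, 0, 0, 16, -0.11, 0.03, -0.125, 0, 0, 0]
}}

```text
clock: 16.7
position: [0.4903, 0.1284, 0.1576]
ee_rot: [0.692, 0.722, 0.0, 0.0]
ft_force: [0.3, 0.9, 0.1]
grip_width: 0.185
grasp_force: 0.0
```

```bash
python3 - <<'E'
from h import *
o=get_obs();print(o['clock'],o['position']);im=camera('wrist')[:,:,::-1];cv2.imwrite('pics/w5full.png',im)
cv2.imwrite('pics/w5.png',cv2.resize(im[20:320,140:520],None,fx=2,fy=2))
K,T=cam('wrist',o);Ti=np.linalg.inv(T)
for c in blobs(im.max(2)<100,150): print(c[0].round(1),c[1])
E
```

```text
16.7 [0.49033196 0.12841935 0.15764164]
[398.7 117.1] [272 115 270   4 357]
[271.4 314.7] [    0   124   591   276 68460]
[100.2 192.5] [ 87 149  27  91 674]
[ 86.4 196.5] [ 77 151  21  94 333]
[ 77.5 194.3] [ 66 154  24  90 383]
[484.2 180.8] [ 465  164   39   35 1033]
[597.2 282.1] [ 566  253   74   74 2703]
[624.9 366.4] [ 597  308   43   92 2176]
```

View pics/w5.png

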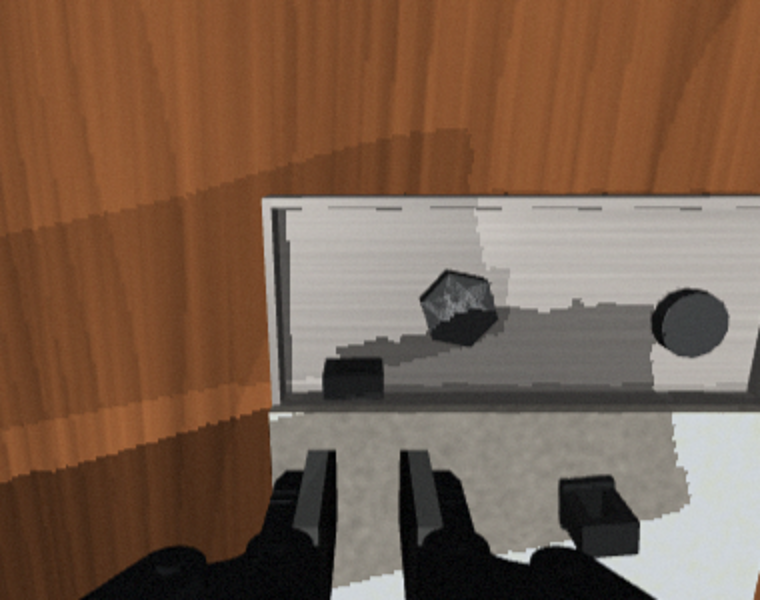

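The square stands on edge inside the tray at crop pixel (353,378), settled on the floor beside the board's end. The hexagon and disc lie flat, and the arch is standing. All three prints are in the catch tray and the arm is clear, so I'll hand in.

```bash
python3 -c "
from workcell import *
print(hand_in())"
```

```text
the job is handed in; nothing more can be done
None
```

I pushed the disc, square and hexagon off the board into the undivided catch tray, where the square stands on edge and the other two lie flat; the tower and arch still stand on the board, and I handed the job in at about 17 s.

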